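# Make up the tasting-tumbler caddy

### The arm

A 7-joint arm with a two-finger parallel gripper is mounted at the origin on a cart in front of the work surface, level with it; the furniture and walls round the work are solid. World frame = base frame: x ahead of the robot, y to its left, z up, the work surface at z = 0. Lengths are in m, angles in rad, forces in N, time in s.
With the tool pointing down it reaches from about 0.4 to 0.9 m from the base axis. Payload 5.6 kg.
Tool frame: the origin (TCP) lies at the very end of the fingers, on their centre line; the grasp point (between the pads) lies 19 mm behind it (r.pinch_z is the distance from the TCP to the grasp point, in m); z points along the fingers, y is the line along which they close (so a half turn about z gives the same grasp; the last joint's range is limited). The gripper opens to 92 mm and grips with 3 to 60 N. Pads are 20 mm wide; open, the fingers measure 128 mm over their backs; the gripper's body (75 mm by 189 mm) begins 69 mm behind the grasp point.
Start: joints at [-1.229, 0.468, -0.012, 1.603, 0.006, 1.071, -0.056], TCP at [0.244, 0.602, 0.215] pointing down, gripper open.
Joint ranges: [-2.53, 2.53], [-0.31, 2.02], [-1.57, 1.55], [0.28, 2.44], [-1.29, 4.43], [0.15, 1.84], [-2.92, 2.92]. Speed limits (rad/s): [2.57, 2.57, 3.14, 3.14, 3.14, 3.14, 3.14].

### API

Orientations are given as [roll, pitch, yaw] about the fixed x, y, z axes, in that order (R = Rz(yaw) Ry(pitch) Rx(roll)).
In Python, from cell import r, viewer, order, telemetry gives the robot as it stands. Calls block until the motion is done:
- r.move_pose(position, orientation): joint-space move of the TCP to a pose.
- r.move_linear(position, rot=None, speed=0.15): straight line of the TCP; rot=None keeps the orientation; speed is the mean speed in m/s.
- r.move_joints(angles): joint-space move.
- r.command_gripper(opening, f_grip=None): finger opening in m; f_grip is the grip in N (None keeps the last); returns when the fingers have stopped.
- r.dwell(seconds).
- r.ik(position, orientation): joint angles nearest the present ones, or None.
- viewer.get_image(name): name is "scene" or "top" or "wrist"; returns a dict with "frame" (384x512x3 uint8, red, green, blue), "fx", "fy", "cx", "cy" (pixels), "origin" and "rotation" of the camera in the world. Camera axes: x right, y down, z forward; pixel columns grow to the right and rows downward; lengths in m; the calibration is good to about 2 mm. The wrist camera is an equidistant fisheye: a pixel r from the principal point sees the ray r / f radians off the axis. A picture is of the moment at which its call begins. There is no depth.
A pose or a line that the arm cannot do raises r.IKError and nothing moves.
- order.job_done(): hands the job in; it is judged then, once.
Readings, each from a call of its own:
- telemetry.get_time_s(): time.
- telemetry.get_joints(): joint angles.
- telemetry.get_qd(): joint speeds.
- telemetry.get_effort(): joint torques, N m.
- telemetry.get_tcp_pos(): TCP position.
- telemetry.get_ee_rot(): TCP orientation.
- telemetry.get_ft_force(): force on the tool from outside, world axes, zero at the start.
- telemetry.get_torque(): the same for the moment, N m.
- telemetry.get_opening(): finger opening in m.
- telemetry.get_finger_force(): force on a finger pad.
Only numpy, scipy, OpenCV 4.12 (cv2) and the standard library are available. Lean on these libraries where they do the work, as an engineer would, in place of code of your own. Each camera call takes 0.05 s, during which the arm holds its last target. There are 200 camera calls.

### The job

Make up the caddy for the next tasting: nest the two loose tumblers that match the one already standing in the caddy down into it, one after the other, lowering each one in until its shoulder sits on the rim below and not dropping it. Slide the caddy's keeper hoop fully home round the stack so that it cannot topple on the way. The straight-sided beaker and the cup with the handle will not nest: leave them where they stand, and do not disturb the votive light.

Things in the scene. Friction and masses are not known exactly. Their poses are not given: they have to be found in the camera images.
- tumbler_base: Steel stacking tumbler standing in the caddy, 0.13 kg. Origin: centre of its underside, z up its axis. 100 mm high; tapers from 40 mm across at the foot to 55 mm at height 60 mm, there a shoulder steps out to 63 mm, then nearly straight to the 64 mm rim (mouth 60 mm). A tumbler nests in another until its shoulder rests on the rim: 39 mm higher than the one below.
- tumbler_1: Loose steel stacking tumbler, same shape, size, mass (about) and frame as tumbler_base, upright on the worktop in one of four places (two near, two far) right of the caddy. Nested, the upper 39 mm of its side stays free.
- tumbler_2: Second loose stacking tumbler, exactly like tumbler_1, in another of the four places. Either may go in first.
- beaker: Plain steel straight-sided beaker, 100 mm high, 64 mm across from foot to rim (no taper, no shoulder): will not go into a tumbler. Upright in one of the four places. Origin: centre of its underside. Leave standing.
- handled_cup: Straight ribbed steel cup with a strap handle, 58 mm across, 92 mm high, 79 mm over the handle; does not nest. Upright in one of the four places. Origin: middle of the footprint, handle included (the cup's axis is 10 mm to its +y, the handle at its -y). Leave standing.
- caddy: Fixed caddy: dark wood board 112 mm wide (its x), 312 mm long (y -56 to +256 mm), 14 mm thick. Origin: under the seat, at worktop height. Round the origin a brass ring (44 mm inside, 4 mm high) holds the foot of tumbler_base. A fixed wire half hoop (inner radius 35 mm, top 93 mm over the worktop) stands at the -y side of the seat; the keeper slides on rails at the +y side.
- seat (a point): Centre of the seat on the top face of the caddy board, 14 mm above the worktop; axes as the caddy.
- keeper (a joint): Travel in m: 0 = drawn back, 0.090 = fully home (end stop); grows as the keeper moves along the caddy's -y to the seat. The keeper is a brass plate (top 22 mm over the worktop) with a wire half hoop in front (top 93 mm) that goes round the stack from the +y side, and an upright wooden knob at its rear. Stays where left; about 2 N moves it.
- keeper_knob (a point): Point on the axis of the keeper's knob, 52 mm above the worktop, where to grip or push it. A round upright wooden post 21 to 23 mm across, from 22 to 75 mm above the worktop. Home, it is 118 mm from the centre of the seat towards the caddy's +y.
- votive: Low bowl-shaped votive glass with a tealight in it, 74 mm across, 43 mm high, behind the work. Origin: centre of its underside. Leave alone.
There are look-alikes about, which are no part of the job. What is shaped like the tumbler_2 but pink or turquoise is not meant.

How it is judged:
By the outcome, as a careful person would: the job done as asked, in the order asked, and still so for the second after the job is handed in, with the robot touching nothing.
It also fails if it takes over 67 s, if anything falls off the work surface, if the arm or the gripper's body presses on something with over 40 N, if the wrist force passes 120 N, or if a joint passes its speed limit or range.

## Working session

There is one attempt and no reset: what is moved stays moved. The work goes in short steps, each a Python script; the robot and the scene stay as the last script left them, time stands still between calls to the robot, and variables do not carry over. Pictures are saved under pics/ and viewed, at most 10 in all, crops included, and the job is handed in when it is done.

```bash
mkdir -p pics; ls; python3 - <<'E'
from cell import r, viewer, order, telemetry
import cv2, numpy as np
for n in ("scene","top"):
    d=viewer.get_image(n)
    cv2.imwrite(f"pics/{n}0.png",cv2.resize(d["frame"][:,:,::-1],(800,600),interpolation=cv2.INTER_CUBIC))
    cv2.imwrite(f"raw_{n}.png",d["frame"][:,:,::-1])
    np.savez(f"{n}.npz",**d)
    print(n,d["fx"],d["fy"],d["cx"],d["cy"],np.round(d["origin"],3),np.round(d["rotation"],3).tolist())
print(telemetry.get_time_s(),telemetry.get_ee_rot(),r.pinch_z)
E
```

```text
pics
scene 387.8493480518259 387.8493480518259 252.73144101158266 198.6796200085381 [ 0.109 -0.395  0.688] [-2.332, -0.004, -0.832]
top 434.5234759028739 434.5234759028739 258.2690423842131 187.2717151877701 [0.454 0.04  1.33 ] [-3.051, -0.0, -1.581]
0.1 [-3.14009219e+00  1.37043379e-04  2.75678917e+00] 0.0187
```

View pics/scene0.png

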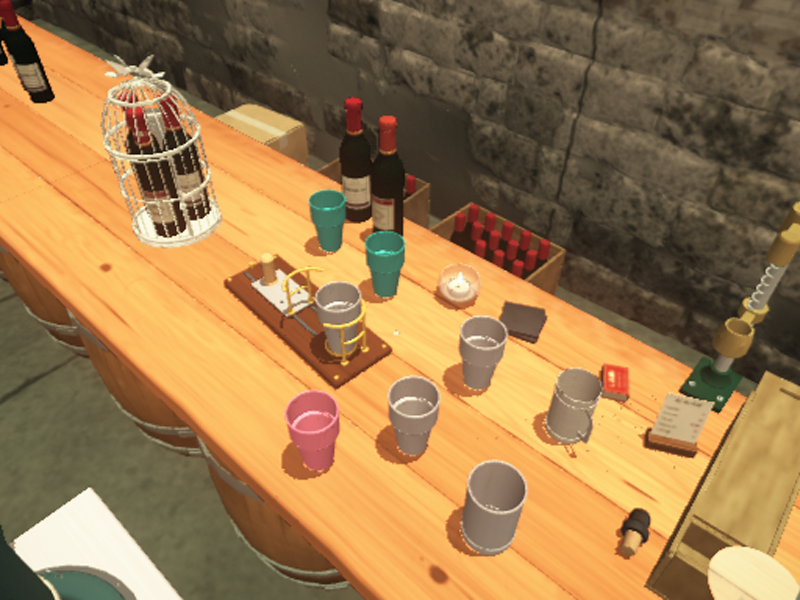

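View pics/top0.png

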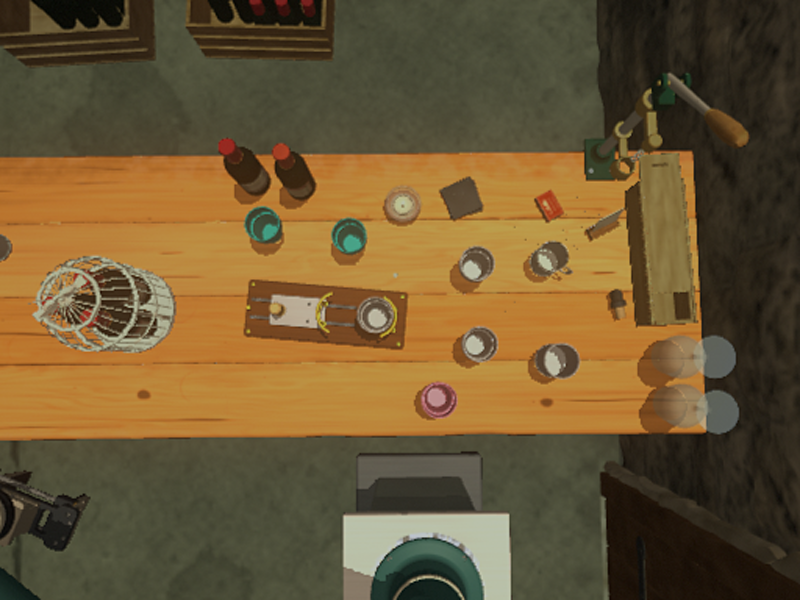

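The two grey tapered tumblers with a shoulder are at scene (412,415) and (481,352), which is top (479,344) and (477,264). They match the base tumbler at scene (340,315). The beaker at scene (494,505) is straight, the cup at (573,405) has a handle, and the pink (313,430) and turquoise (328,220), (385,265) ones are look-alikes. The keeper knob is at scene (268,268).

Next I measure the rims, knob and board, and make a confirming crop.

```bash
cat > h.py <<'E'
import numpy as np, cv2
from scipy.spatial.transform import Rotation as R
def rot(d): return R.from_euler("xyz",d["rotation"]).as_matrix() if np.size(d["rotation"])==3 else d["rotation"]
def cast(d,u,v,z):
    ray=rot(d)@np.array([(u-d["cx"])/d["fx"],(v-d["cy"])/d["fy"],1]); o=np.array(d["origin"])
    return o+ray*(z-o[2])/ray[2]
def proj(d,p):
    c=rot(d).T@(np.array(p)-d["origin"]); return np.array([d["fx"]*c[0]/c[2]+d["cx"],d["fy"]*c[1]/c[2]+d["cy"]])
E
python3 - <<'E'
from h import *
t=dict(np.load("top.npz")); s=dict(np.load("scene.npz"))
k=512/800
bgr=t["frame"][:,:,::-1]; hsv=cv2.cvtColor(bgr,cv2.COLOR_BGR2HSV)
steel=((hsv[...,1]<75)).astype(np.uint8)*255
for n,(u,v),z in [("farT",(477,264),.1),("nearT",(479,344),.1),("beaker",(557,361),.1),("cup",(549,258),.092),("base",(376,317),.114)]:
    u*=k;v*=k
    m=np.zeros_like(steel); cv2.circle(m,(int(u),int(v)),20,255,-1)
    c=max(cv2.findContours(steel&m,cv2.RETR_EXTERNAL,cv2.CHAIN_APPROX_NONE)[0],key=cv2.contourArea)
    e=cv2.fitEllipse(c); x=cv2.resize(bgr[int(v)-25:int(v)+25,int(u)-25:int(u)+25],None,fx=8,fy=8,interpolation=cv2.INTER_CUBIC)
    h=cv2.HoughCircles(cv2.cvtColor(x,cv2.COLOR_BGR2GRAY),cv2.HOUGH_GRADIENT,1,400,param1=80,param2=15,minRadius=80,maxRadius=105)[0,0]
    hu,hv=int(u)-25+(h[0]+.5)/8-.5,int(v)-25+(h[1]+.5)/8-.5
    print(n,"ell",np.round(e[0],1),np.round(e[1],1),cast(t,*e[0],z).round(4),"hough",hu,hv,h[2]/8,cast(t,hu,hv,z).round(4),"exp r",t["fx"]*.032/(t["origin"][2]-z))
    print("   in scene800",(proj(s,cast(t,hu,hv,z))/k).round(1))
b=((hsv[...,2]<110)&(hsv[...,1]>75)).astype(np.uint8)*255
m=np.zeros_like(b); m[170:230,150:268]=255
c=max(cv2.findContours(b&m,cv2.RETR_EXTERNAL,cv2.CHAIN_APPROX_NONE)[0],key=cv2.contourArea)
q=cv2.boxPoints(cv2.minAreaRect(cv2.convexHull(c)))
P=np.array([cast(t,*p,.014)[:2] for p in q]); print("board",q.round(1).tolist(),P.round(4).tolist(),np.linalg.norm(P-np.roll(P,1,0),axis=1).round(4))
a=t["frame"][150:250,140:390,::-1]; a=cv2.resize(a,(800,320),interpolation=cv2.INTER_CUBIC)
f=s["frame"][150:360,140:400,::-1]; f=cv2.resize(f,None,fx=3,fy=3,interpolation=cv2.INTER_CUBIC)
cv2.imwrite("pics/ctop.png",a); cv2.imwrite("pics/cscene.png",f[:600,:800])
E
```

```text
farT ell [301.3 171.3] [11.4 19.6] [ 0.6098 -0.0847  0.1   ] hough 304.875 168.625 10.825 [ 0.6173 -0.095   0.1   ] exp r 11.306530449374696
   in scene800 [481.2 330.3]
nearT ell [304.1 221. ] [15.2 20.2] [ 0.4684 -0.09    0.1   ] hough 305.375 219.25 10.7125 [ 0.4733 -0.0936  0.1   ] exp r 11.306530449374696
   in scene800 [410.6 391.2]
beaker ell [354.9 229.7] [13.2 20.8] [ 0.4425 -0.2326  0.1   ] hough 358.625 230.625 10.6125 [ 0.4398 -0.2429  0.1   ] exp r 11.306530449374696
   in scene800 [493.8 482.2]Traceback (most recent call last):
  File "<stdin>", line 11, in <module>
TypeError: 'NoneType' object is not subscriptable
```

```bash
python3 - <<'E'
from h import *
t=dict(np.load("top.npz")); s=dict(np.load("scene.npz"))
k=512/800
bgr=t["frame"][:,:,::-1]; hsv=cv2.cvtColor(bgr,cv2.COLOR_BGR2HSV)
for n,(u,v),z in [("cup",(549,258),.092),("base",(376,317),.114)]:
    u*=k;v*=k
    x=cv2.resize(bgr[int(v)-25:int(v)+25,int(u)-25:int(u)+25],None,fx=8,fy=8,interpolation=cv2.INTER_CUBIC)
    for p2 in (12,9,6):
        h=cv2.HoughCircles(cv2.cvtColor(x,cv2.COLOR_BGR2GRAY),cv2.HOUGH_GRADIENT,1,400,param1=60,param2=p2,minRadius=75,maxRadius=105)
        if h is not None: break
    if h is None: print(n,None); continue
    h=h[0,0]
    hu,hv=int(u)-25+(h[0]+.5)/8-.5,int(v)-25+(h[1]+.5)/8-.5
    P=cast(t,hu,hv,z); print(n,p2,hu,hv,h[2]/8,P.round(4),"scene800",(proj(s,P)/k).round(1))
b=((hsv[...,2]<110)&(hsv[...,1]>75)).astype(np.uint8)*255
m=np.zeros_like(b); m[170:230,150:268]=255
c=max(cv2.findContours(b&m,cv2.RETR_EXTERNAL,cv2.CHAIN_APPROX_NONE)[0],key=cv2.contourArea)
q=cv2.boxPoints(cv2.minAreaRect(cv2.convexHull(c)))
P=np.array([cast(t,*p,.014)[:2] for p in q]); print("board",q.round(1).tolist(),P.round(4).tolist(),np.linalg.norm(P-np.roll(P,1,0),axis=1).round(4))
a=t["frame"][150:250,140:390,::-1]; a=cv2.resize(a,(800,320),interpolation=cv2.INTER_CUBIC)
f=s["frame"][150:350,140:400,::-1]; f=cv2.resize(f,None,fx=3,fy=3,interpolation=cv2.INTER_CUBIC)
cv2.imwrite("pics/ctop.png",a); cv2.imwrite("pics/cscene.png",f)
E
```

```text
cup 12 353.25 163.5 9.9 [ 0.6319 -0.2352  0.092 ] scene800 [576.7 382. ]
base 12 240.0 201.625 10.95 [0.5241 0.0901 0.114 ] scene800 [336.6 294.7]
board [[222.5, 213.5], [226.5, 201.5], [252.0, 210.0], [248.0, 222.0]] [[0.4944, 0.1474], [0.5306, 0.1351], [0.5041, 0.0581], [0.468, 0.0704]] [0.0813 0.0382 0.0815 0.0381]
```

View pics/cscene.png

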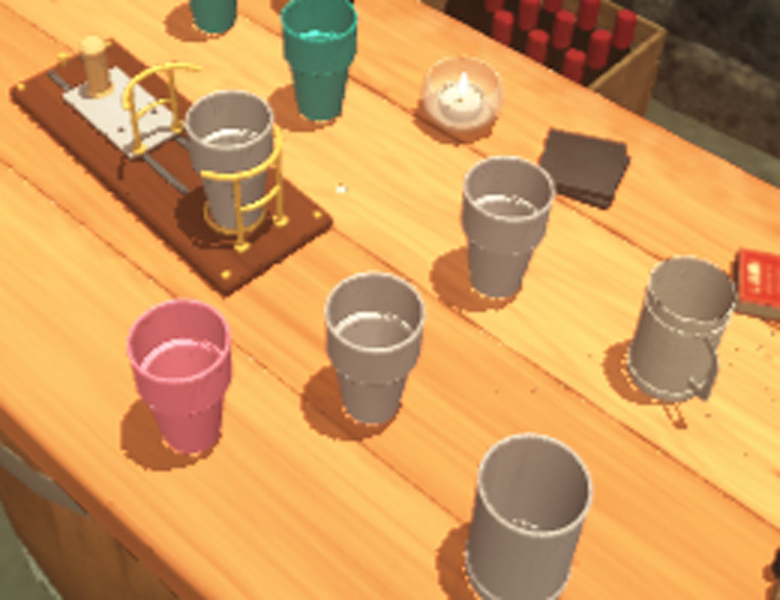

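View pics/ctop.png

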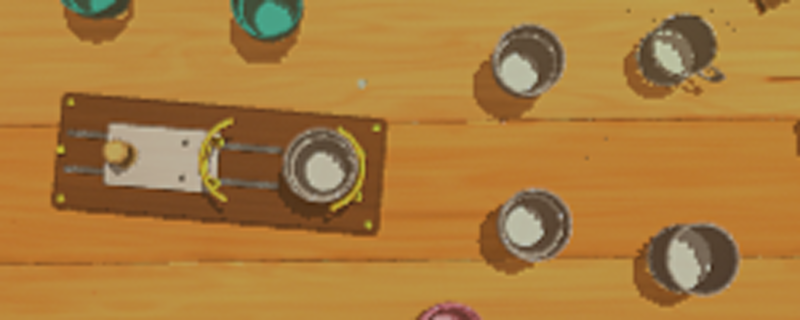

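The enlarged crop confirms two grey tapered, shouldered tumblers: crop (508,225) far and (375,350) near. The others are straight (530,520), handled (685,330), pink or turquoise. The four board screws in the top crop are at (70,103), (61,199), (376,128) and (369,224), and the knob top is at (119,152).

```bash
python3 - <<'E'
from h import *
t=dict(np.load("top.npz")); s=dict(np.load("scene.npz"))
f=lambda u,v,z:cast(t,140+(u+.5)*250/800-.5,150+(v+.5)*100/320-.5,z)
g=lambda u,v,z:cast(s,140+(u+.5)/3-.5,150+(v+.5)/3-.5,z)
S=[f(*p,.014) for p in [(70,103),(61,199),(376,128),(369,224)]]
S2=[g(*p,.014) for p in [(225,273),(318,214),(20,87)]]
print(np.round(S,4).tolist()); print("scene",np.round(S2,4).tolist())
d=(S[0]+S[1]-S[2]-S[3])/2; L=np.linalg.norm(d); d/=L; c=(S[0]+S[1]+S[2]+S[3])/4
print("len",L,"dir",d.round(4),"seat by board",(c-d*.1).round(4))
print("knob top",f(119,152,.075).round(4),"scene",g(94,46,.075).round(4))
for n,p,z in [("far",(508,188),.1),("near",(375,307),.1),("base",(230.5,122),.114)]: print(n,"scene",g(*p,z).round(4))
import cell
from cell import r
for p in [(.473,-.094,.07),(.617,-.095,.07),(.473,-.094,.25),(.524,.09,.27),(.524,.09,.12),(.53,.265,.04)]:
  for o in ([np.pi,0,np.pi/2],[np.pi,0,-np.pi/2],[np.pi,0,np.pi],[np.pi,0,0]):
    q=r.ik(p,o); print(p,round(o[2],2),None if q is None else np.round(q,2).tolist())
E
```

```text
[[0.5925, 0.3327, 0.014], [0.5013, 0.3403, 0.014], [0.5657, 0.0419, 0.014], [0.4749, 0.0493, 0.014]]
scene [[0.474, 0.0491, 0.014], [0.5657, 0.039, 0.014], [0.4995, 0.3384, 0.014]]
len 0.2920866842551562 dir [0.091  0.9959 0.    ] seat by board [0.5245 0.0915 0.014 ]
knob top [0.5411 0.2744 0.075 ] scene [0.538  0.2695 0.075 ]
far scene [ 0.6166 -0.0982  0.1   ]
near scene [ 0.4727 -0.0989  0.1   ]
base scene [0.5218 0.0843 0.114 ]
(0.473, -0.094, 0.07) 1.57 [-0.37, 0.46, 0.6, 2.14, -0.42, 0.66, 0.53]
(0.473, -0.094, 0.07) -1.57 [-0.82, 0.9, 1.34, 2.17, -1.07, 1.05, -2.02]
(0.473, -0.094, 0.07) 3.14 [-0.19, 0.42, 0.38, 2.13, -0.26, 0.63, 1.94]
(0.473, -0.094, 0.07) 0 [-0.66, 0.61, 1.01, 2.16, -0.76, 0.79, -0.72]
(0.617, -0.095, 0.07) 1.57 [-0.29, 0.65, 0.54, 1.8, -0.44, 0.82, 0.46]
(0.617, -0.095, 0.07) -1.57 [-0.71, 1.09, 1.33, 1.82, -1.14, 1.25, -2.16]
(0.617, -0.095, 0.07) 3.14 [-0.14, 0.61, 0.33, 1.79, -0.27, 0.79, 1.89]
(0.617, -0.095, 0.07) 0 [-0.41, 0.7, 0.72, 1.8, -0.59, 0.87, -0.98]
(0.473, -0.094, 0.25) 1.57 [-0.59, 0.15, 0.8, 2.0, -0.13, 1.04, 0.27]
(0.473, -0.094, 0.25) -
[... 317 characters left out ...]
1, 1.1, 2.92]
(0.524, 0.09, 0.27) 3.14 [-0.49, 0.21, 0.3, 1.85, -0.07, 1.1, 1.41]
(0.524, 0.09, 0.27) 0 [-0.85, 0.24, 0.74, 1.87, -0.18, 1.1, -1.62]
(0.524, 0.09, 0.12) 1.57 [-0.62, 0.42, 0.48, 2.0, -0.26, 0.79, 0.01]
(0.524, 0.09, 0.12) -1.57 [-0.13, 0.4, -0.13, 1.96, 0.07, 0.78, 2.84]
(0.524, 0.09, 0.12) 3.14 [-0.41, 0.39, 0.21, 1.98, -0.12, 0.78, 1.44]
(0.524, 0.09, 0.12) 0 [-0.77, 0.45, 0.68, 2.01, -0.39, 0.81, -1.44]
(0.53, 0.265, 0.04) 1.57 [-0.75, 0.61, 0.3, 1.88, -0.27, 0.69, -0.29]
(0.53, 0.265, 0.04) -1.57 [-0.3, 0.62, -0.3, 1.84, 0.26, 0.71, 2.4]
(0.53, 0.265, 0.04) 3.14 [-0.54, 0.6, 0.02, 1.86, -0.02, 0.68, 1.07]
(0.53, 0.265, 0.04) 0 [-0.93, 0.65, 0.55, 1.89, -0.49, 0.74, -1.67]
```

```bash
python3 - <<'E'
from h import *
from cell import r,telemetry
s=dict(np.load("scene.npz")); k=.64
for p in [(178,215),(135,225),(220,215),(175,245)]: print(cast(s,p[0]*k,p[1]*k,0).round(3))
P0=np.array([.244,.602,.215])
for p in [(.3,.45,.28),(.33,.3,.3),(.4,.1,.3),(.473,-.096,.2)]:
  for o in ([np.pi,0,np.pi/2],[np.pi,0,2.757]): q=r.ik(p,o); print(p,None if q is None else np.round(q,2).tolist())
E
```

```text
[0.557 0.585 0.   ]
[0.483 0.617 0.   ]
[0.613 0.524 0.   ]
[0.499 0.506 0.   ]
(0.3, 0.45, 0.28) [-1.26, 0.22, 0.26, 1.81, -0.06, 1.12, -0.99]
(0.3, 0.45, 0.28) [-1.06, 0.22, 0.02, 1.8, -0.0, 1.12, 0.15]
(0.33, 0.3, 0.3) [-1.1, 0.01, 0.3, 1.99, -0.0, 1.14, -0.81]
(0.33, 0.3, 0.3) [-0.9, 0.02, 0.09, 1.98, -0.0, 1.14, 0.38]
(0.4, 0.1, 0.3) [-0.81, -0.07, 0.47, 2.06, 0.04, 1.14, -0.36]
(0.4, 0.1, 0.3) [-0.68, -0.06, 0.34, 2.05, 0.02, 1.14, 0.84]
(0.473, -0.096, 0.2) [-0.53, 0.23, 0.77, 2.06, -0.2, 0.93, 0.35]
(0.473, -0.096, 0.2) [-0.44, 0.22, 0.65, 2.05, -0.17, 0.92, 1.49]
```

```bash
cat >> h.py <<'E'
from cell import r, viewer, order, telemetry as T
O=[np.pi,0,np.pi/2]; SEAT=np.array([.5235,.0885])
def pick(xy,carry):
    r.move_linear([*xy,.070],O,speed=.12)
    r.command_gripper(.05,20); print("grip",T.get_opening(),T.get_finger_force(),T.get_tcp_pos().round(4) if hasattr(T.get_tcp_pos(),'round') else T.get_tcp_pos(),"t",T.get_time_s())
    r.move_linear([*xy,carry],O,speed=.2); print("lifted",T.get_opening(),"t",T.get_time_s())
def shot(n,name):
    d=viewer.get_image(n); cv2.imwrite(f"pics/{name}.png",cv2.resize(d["frame"][:,:,::-1],(800,600),interpolation=cv2.INTER_CUBIC)); return d
E
python3 - <<'E'
from h import *
r.command_gripper(.092)
r.move_pose([.32,.30,.30],[np.pi,0,2.2]); print(T.get_time_s())
r.move_pose([.473,-.096,.17],O); print(T.get_time_s())
pick((.473,-.096),.235)
r.move_linear([*SEAT,.235],O,speed=.2); print(T.get_time_s(),T.get_ft_force())
shot("scene","s1")
E
```

```text
1.5417
3.175
grip 0.06430000048528012 19.999845921993256 [ 0.4731 -0.096   0.0702] t 4.6917
lifted 0.06457880950477744 t 5.6667
6.775 [-0.68336813 -1.56076227 -2.04946392]
```

View pics/s1.png

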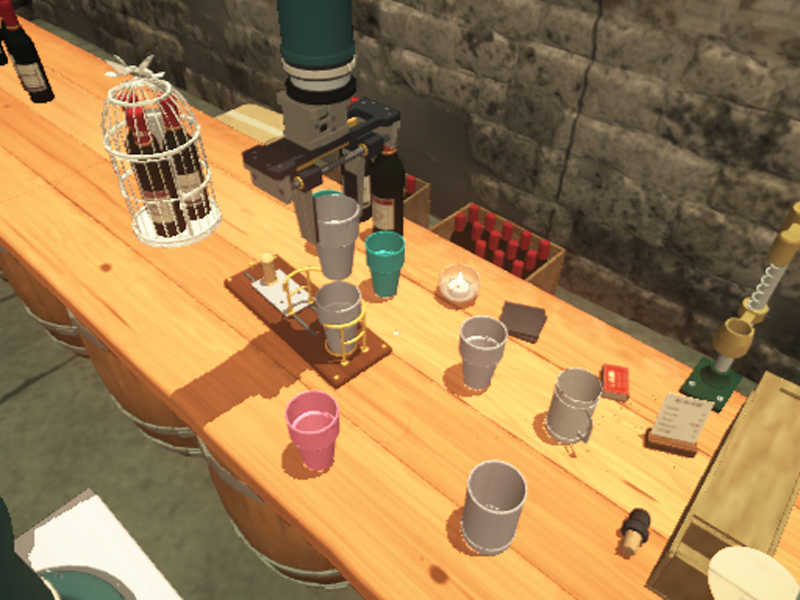

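The tumbler hangs upright at (338,235), over the base rim at (339,298). I'll lower it with the force watched; the shoulder should touch at a TCP height of about 0.123.

```bash
cat >> h.py <<'E'
def lower(xy,zexp):
    r.move_linear([*xy,zexp+.045],O,speed=.12); f0=np.array(T.get_ft_force())
    z=zexp+.045
    while z>zexp-.008:
        z-=.003 if z>zexp+.005 else .001
        r.move_linear([*xy,z],O,speed=.05); f=np.array(T.get_ft_force())-f0
        if f[2]>3 or np.hypot(f[0],f[1])>6: break
    print("stop z",round(z,4),T.get_tcp_pos(),"df",f.round(2),"open",T.get_opening(),"t",T.get_time_s())
E
python3 - <<'E'
from h import *
lower(SEAT,.123)
shot("scene","s2")
E
```

```text
stop z 0.123 [0.52421944 0.08877791 0.12356482] df [0.72 1.97 5.2 ] open 0.06449387876369918 t 11.7833
```

View pics/s2.png

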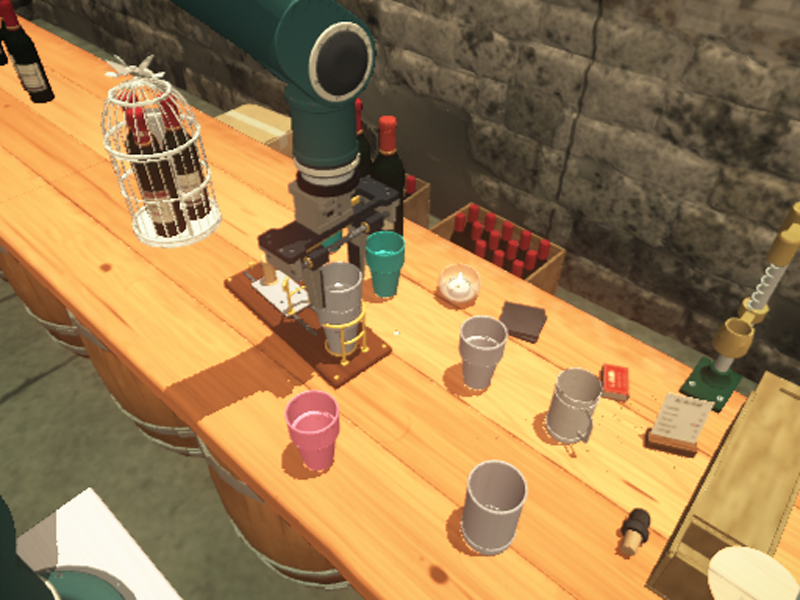

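It is seated at the expected height, with the rim at (340,280). Next: release, retreat, and place the far tumbler.

```bash
python3 - <<'E'
from h import *
r.command_gripper(.092); r.move_linear([*SEAT,.24],O,speed=.2)
far=(.617,-.0965)
r.move_pose([*far,.18],O); print(T.get_time_s())
pick(far,.28)
r.move_linear([*SEAT,.28],O,speed=.2)
if T.get_opening()>.06: lower(SEAT,.162)
shot("scene","s3")
E
```

```text
14.0083
grip 0.06207314766326548 19.995198170654476 [ 0.6173 -0.0965  0.0702] t 15.625
lifted 0.062061190499041234 t 16.825
stop z 0.161 [0.5239425  0.0885718  0.16169704] df [-1.03 -0.32  6.24] open 0.06218033609777237 t 23.2667
```

View pics/s3.png

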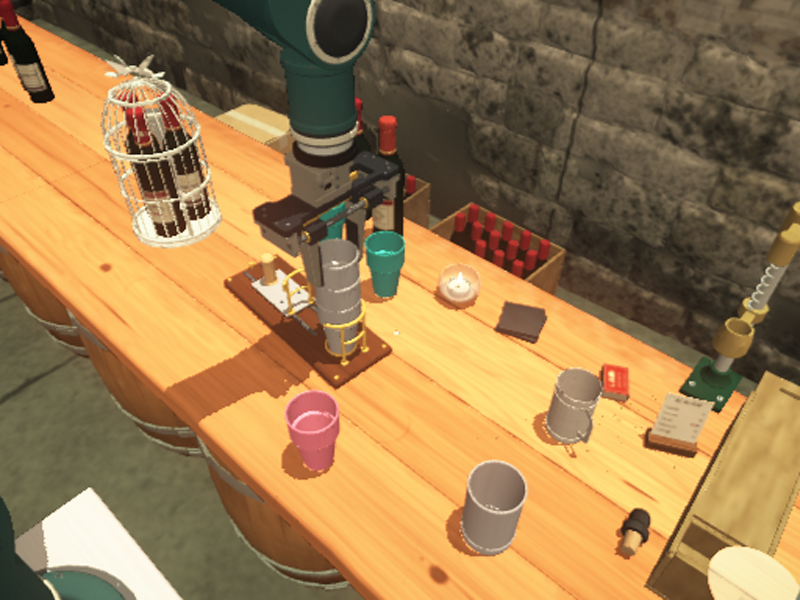

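Second tumbler seated at TCP height 0.161 against 0.162 expected; the three rims line up at (340,250)–(340,315). Now I release it, look from above, and grip the knob.

```bash
python3 - <<'E'
from h import *
r.command_gripper(.092); r.move_linear([*SEAT,.29],O,speed=.2)
d=np.array([.091,.9959]); k=np.array([.5395,.272]); OK=[np.pi,0,np.pi/2-.091]
r.move_pose([*k,.22],OK)
r.command_gripper(.06)
t=viewer.get_image("top"); s=viewer.get_image("scene")
r.move_linear([*k,.038],OK,speed=.12)
r.command_gripper(.012,15); print("knob",T.get_opening(),T.get_finger_force(),T.get_tcp_pos(),T.get_ft_force(),T.get_time_s())
a=cv2.resize(t["frame"][150:250,140:273,::-1],(400,300),interpolation=cv2.INTER_CUBIC)
b=cv2.resize(s["frame"][120:270,130:330,::-1],(400,300),interpolation=cv2.INTER_CUBIC)
c=cv2.resize(viewer.get_image("scene")["frame"][120:270,130:330,::-1],(400,300),interpolation=cv2.INTER_CUBIC)
cv2.imwrite("pics/s4.png",np.vstack([np.hstack([a,b]),np.hstack([c,c*0])]))
E
```

```text
knob 0.020587145349535527 15.002249926328659 [0.54151421 0.27179662 0.03821675] [ 5.53255068  0.42601454 -4.15462563] 28.5917
```

View pics/s4.png

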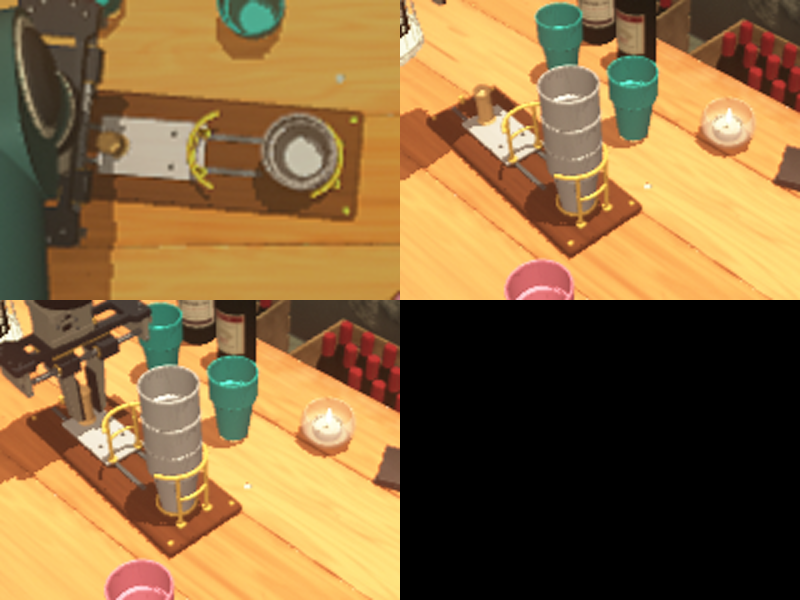

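The stack stands upright and free, at (300,155) in the top crop, and the knob is gripped (opening 20.6 mm). I'll slide along the caddy's -y until the end stop shows in the force.

```bash
python3 - <<'E'
from h import *
d=np.array([.091,.9959]); OK=[np.pi,0,np.pi/2-.091]
p=np.array(T.get_tcp_pos()); k0=np.array([p[0],.2718])
f0=np.array(T.get_ft_force()); s=0
while s<.085:
    s+=.01 if s<.045 else .002
    r.move_linear([*(k0-d*s),.038],OK,speed=.06)
    f=np.array(T.get_ft_force())-f0; fa=f[:2]@d
    if s>.045: print(round(s,3),round(fa,1),f.round(1),np.round(T.get_tcp_pos(),4))
    if abs(fa)>(12 if s>.045 else 15): break
print("end",s,fa,T.get_opening(),T.get_time_s(),"dist to seat",np.linalg.norm(np.array(T.get_tcp_pos())[:2]-[.5245,.0915]))
E
```

```text
0.05 -1.5 [-6.3 -0.9  9.2] [0.5367 0.2206 0.0381]
0.052 -0.9 [-6.7 -0.3 10.3] [0.5366 0.2194 0.0381]
0.054 0.7 [-5.6  1.2  8.9] [0.5364 0.2176 0.0381]
0.056 0.7 [-4.6  1.1 10.5] [0.5363 0.2157 0.0381]
0.058 1.0 [-6.2  1.6  9.1] [0.5361 0.2137 0.0381]
0.06 0.4 [-5.8  0.9  9.4] [0.5359 0.2117 0.0381]
0.062 0.1 [-6.1  0.7  9.9] [0.5357 0.2097 0.0381]
0.064 0.3 [-6.   0.8  9.7] [0.5355 0.2077 0.0381]
0.066 1.4 [-6.1  1.9  8.6] [0.5353 0.2058 0.0381]
0.068 -0.1 [-5.9  0.4  9.7] [0.5351 0.2037 0.0381]
0.07 1.5 [-5.7  2.   9.6] [0.535  0.2019 0.0381]
0.072 4.0 [-4.5  4.5  7.8] [0.535  0.2018 0.0381]
0.074 7.6 [-3.5  7.9  5.5] [0.535  0.2018 0.0381]
0.076 12.3 [-1.9 12.5  4.9] [0.535  0.2017 0.0382]
end 0.07600000000000003 12.293239985239548 0.020675657503148072 33.475 dist to seat 0.11070106542986047
```

A hard stop at y=0.2018, with the force climbing to 12 N. That is home. Release, retreat and check.

```bash
python3 - <<'E'
from h import *
OK=[np.pi,0,np.pi/2-.091]; p=np.array(T.get_tcp_pos())
r.command_gripper(.06); r.move_linear([p[0],p[1],.13],OK,speed=.15)
r.move_linear([.36,.32,.3],OK,speed=.25)
t=viewer.get_image("top"); s=viewer.get_image("scene"); np.savez("t5.npz",**t); np.savez("s5.npz",**s)
a=cv2.resize(t["frame"][150:250,140:273,::-1],(400,300),interpolation=cv2.INTER_CUBIC)
b=cv2.resize(s["frame"][120:270,130:330,::-1],(400,300),interpolation=cv2.INTER_CUBIC)
c=cv2.resize(s["frame"][:,:,::-1],(400,300),interpolation=cv2.INTER_AREA)
e=cv2.resize(s["frame"][160:250,160:280,::-1],(400,300),interpolation=cv2.INTER_CUBIC)
cv2.imwrite("pics/s5.png",np.vstack([np.hstack([a,b]),np.hstack([c,e])])); print(T.get_time_s())
E
```

```text
36.3
```

View pics/s5.png

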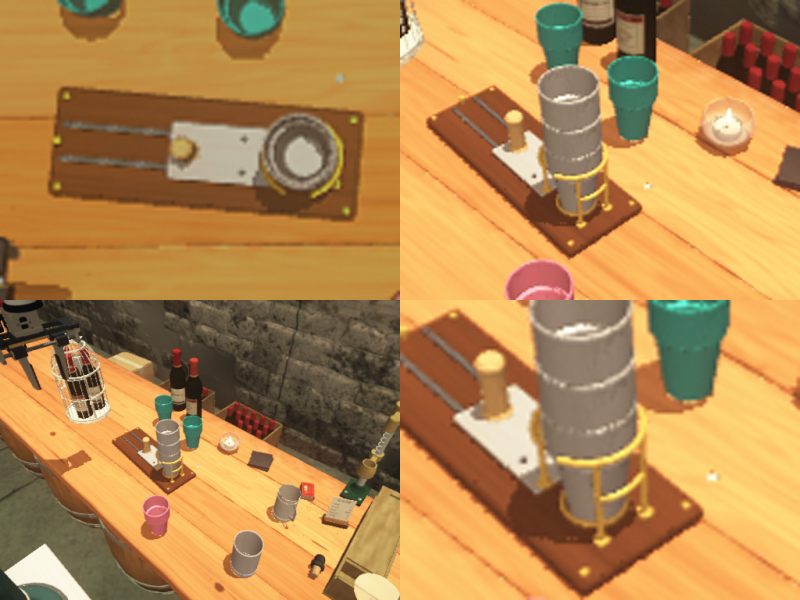

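```bash
python3 - <<'E'
from h import *
t=dict(np.load("t5.npz")); s=dict(np.load("s5.npz")); d=np.array([.091,.9959])
k=cast(t,140+183.5/400*133-.5,150+149/3-.5,.075); k2=cast(s,130+(513.5-400)/2-.5,120+116/2-.5,.075)
print("knob top-view",k.round(4),"travel coord",(k[:2]-[.5245,.0915])@d,"scene",k2.round(4),(k2[:2]-[.5218,.0843])@d)
order.job_done(); print(T.get_time_s())
E
```

```text
knob top-view [0.5346 0.2059 0.075 ] travel coord 0.11480182559182671 scene [0.5322 0.2043 0.075 ] 0.12047423043659054
the job is handed in; nothing more can be done
the job is handed in; nothing more can be done
```

I nested both matching tumblers in the caddy and slid the keeper hoop home to its end stop. The last pictures show the stack upright and the beaker, handled cup and votive light where they stood. I handed the job in shortly after 36 s on the robot's clock.

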